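Draw a walnut sample: pan under the hopper, sprung gate held open at the clip

TASK

Draw the walnut sample from the bench hopper: first slide the steel catch pan by its blue handle in between the stand's runners, squarely under the spout and up against the stop bar, handle sticking out the way it came. Then pull the sprung slide gate out by its black upright grip until its yellow pointer stands level with the red clip on the scale, so that all four walnuts drop into the pan, and keep it there: finish while still holding the gate open at the clip. Spill no nuts and leave the other things on the bench where they are.

Things in the scene. Friction and masses are not known exactly. Their poses are not given: they have to be found in the camera images.
- hopper: Fixed bench hopper: steel cone (rim 176 mm across, 266 mm up) on a clear-windowed neck, on a grey stand with four 16 mm legs at x = +-82, y = +-85 mm. Origin on the bench under the outlet's centre. Local -y: the gate pulls out; local +y: the pan goes in. A pan that is home has its origin here and its y axis along the hopper's. A scale bar (x 45 to 55, top 98 mm up) reaches out to y = -290.
- lane_mouth (a point): Middle of the open end of the pan's lane, on the bench, at hopper (0, 129, 0) mm. The lane runs along the hopper's y between two runners 12 mm high; it is 128 mm wide (x = -64 to +64), with flared lead-ins from y = 97 to 129.
- stop (a point): Middle of the stop bar's face, at hopper (0, -65, 21) mm. The grey bar, 12 to 30 mm up, closes the lane's far end; the pan's end wall meets it when home.
- spout (a point): Centre of the spout's lower mouth (46 mm in x by 64 mm in y inside), 60 mm above the bench, 10 mm higher than the pan's rim.
- gate: Steel slide plate, 56 mm wide, 92 to 96 mm up, sliding level; out is the hopper's -y. Axes as the hopper's; origin on the bench plane under its upright grip, at hopper (0, -165) mm when shut. A spring pulls it shut: 4 N shut, rising to 11 N at 86 mm out, plus 1 N friction; let go, it closes. Limit 100 mm out. The outlet is clear from 64 mm out.
- gate_grip (a point): Where to take the gate: on the axis of its round black upright grip, 24 mm in diameter, 106 to 172 mm above the bench; this point is 148 mm up. Can be pinched from above at any yaw, best with the fingers closing along the hopper's x (the cone's rim, 266 mm up, is 77 mm from the grip's axis when shut).
- gate_pointer (a point): Tip of the gate's yellow pointer, a 4 mm wide bar along the hopper's +x from the foot of the black grip to the scale; at gate (43, 0, 98.5) mm.
- marker: Red clip fixed on the scale bar, 10 mm wide along the scale, 18 mm across, white line on top; set anew each time, 70 to 86 mm out. Origin at the middle of its width, 98 mm up; axes as the hopper's. The gate is at the mark when the pointer's tip and the clip have the same y in the hopper's frame.
- pan: Loose open steel catch pan, 120 mm (x) by 130 mm (y), 50 mm high, 3 mm walls, 0.3 to 0.5 kg. Flat bar handle along its +y, 20 mm wide and 10 mm thick (22 and 12 over the blue sleeve), centred 35 mm up, ending 176 mm from the pan's centre. Origin at the centre of its underside.
- pan_grip (a point): Where to take the pan: middle of the handle, 135 mm along the pan's +y from its centre, 35 mm above the bench. Fingers close along the pan's x.
- nut1: Walnut, loose, round, 34 mm in diameter, about 14 g; origin at its centre. It starts in the hopper's neck above the shut gate.
- nut2: Walnut, loose, round, 34 mm in diameter, about 14 g; origin at its centre. It starts in the hopper's neck above the shut gate.
- nut3: Walnut, loose, round, 34 mm in diameter, about 14 g; origin at its centre. It starts in the hopper's neck above the shut gate.
- nut4: Walnut, loose, round, 34 mm in diameter, about 14 g; origin at its centre. It starts in the hopper's neck above the shut gate.
- vial_a: Bystander: amber sample vial with a white cap, 25 mm in diameter, 73 mm tall, standing. Origin at the centre of its underside.
- vial_b: Bystander: amber sample vial with a black cap, same size, standing. Origin at the centre of its underside.
- lens: Bystander: black hand magnifier lying flat, 76 mm round lens, 174 mm long overall, up to 14 mm high. Origin on the bench where frame and handle meet; lens along its +x.
- jar: Bystander: glass jar with a black lid, 72 mm in diameter, 115 mm tall. Origin at the centre of its underside.
- woodbox: Bystander: open wooden two-compartment box, 90 x 150 x 45 mm. Origin at the centre of its underside.
- bowl: Bystander: steel bowl with garlic bulbs, 184 mm across, about 100 mm high. Origin at the centre of its underside.

How it is judged:
By the outcome, as a careful person would: the job done as asked, in the order asked, and still so for the second after the job is handed in, while the arm keeps its last pose, push and grip.
It also fails if it takes over 64 s, if anything falls off the work surface, if the arm or the gripper's body presses on something with over 40 N, if the wrist force passes 120 N, or if a joint passes its speed limit or range.

ROBOT

A 6-joint arm with a two-finger parallel gripper is mounted at the origin on the work surface. World frame = base frame: x ahead of the robot, y to its left, z up, the work surface at z = 0. Lengths are in mm, angles in rad, forces in N, time in s.
With the tool pointing down it reaches from about 300 to 775 mm from the base axis. Payload 14.6 kg.
Tool frame: the origin (TCP) lies between the finger pads; the fingertips stand manip.nose_length ahead of it and the grasp point (between the pads) lies 11 mm behind it (manip.nose_length is the distance from the TCP to the fingertips, in mm); z points along the fingers, y is the line along which they close (so a half turn about z gives the same grasp; the last joint's range is limited). The gripper opens to 94 mm and grips with 3 to 60 N. Pads are 16 mm wide; open, the fingers measure 119 mm over their backs; the gripper's body (75 mm by 177 mm) begins 78 mm behind the grasp point.
Start: joints at [-1.372, 0.3, 1.521, -0, 1.321, -0.067], TCP at [144.468, -530.677, 213.446] pointing down, gripper open.
Joint ranges: [-3.03, 3.03], [-0.79, 2.21], [0.23, 2.52], [-1.04, 4.18], [0, 3.07], [-2.55, 2.55]. Speed limits (rad/s): [2.22, 2.22, 2.57, 3.14, 3.14, 3.14].

INTERFACE

Orientations are given as [roll, pitch, yaw] about the fixed x, y, z axes, in that order (R = Rz(yaw) Ry(pitch) Rx(roll)).
In Python, from cell import manip, cams, job gives the robot as it stands.
- The arm moves only by the tool jog_arm, never from a script. Its argument "commands" is a list of rows, each an object of numbers: "dx", "dy", "dz": the shift along the tool's x, y, z each as a share of 40 mm, from -1 to 1; "ax", "ay", "az": the turn, a rotation vector about the tool's x, y, z each as a share of 10 degrees, from -1 to 1; "gripper": the closure, from 0 (fully open) to 1 (shut). A call has 1 to 10 rows; each row shifts and turns the commanded pose from where the row before left it, along the tool's axes as they then stand; what a row does not reach is not made up. A row lasts 1/8 s, in which the tool goes at most 62.5 mm and 10.7 degrees, less where a joint would pass 70% of its speed; a pose out of reach is approached as far as the arm can. A call with a number of a shift or a turn outside -1 to 1 is refused whole. A call with a gripper value outside its range is refused whole. The fingers move at their own pace and stop on an object; "squeeze" is the grip in N (left out, the last holds). Time passes only in rows, so rows that do not move let the fingers close. It gives the time, the measured TCP pose, the force, the opening and the grip force at its end, in the units of the state.
- manip.read_state(): the state, without advancing time (a new reading comes with each control period).
- cams.camera(name): name is "scene" or "side" or "wrist"; returns a dict with "image" (400x640x3 uint8, red, green, blue), "fx", "fy", "cx", "cy" (pixels), "world_to_cam" (4x4, takes a point from world to camera coordinates). Camera axes: x right, y down, z forward; pixel columns grow to the right and rows downward; lengths in mm; the calibration is good to about 2 mm. A picture is of the moment at which its call begins. There is no depth.
- job.sign_off(): hands the job in; it is judged then, once.
The state is a dict: "clock": time; "joints": joint angles; "qd": joint speeds; "effort": joint torques, N m; "eef_pos": TCP position; "eef_rot": TCP orientation; "wrist_force": force on the tool from outside, world axes, zero at the start; "moment": the same for the moment, N m; "finger_gap": finger opening in mm; "finger_force": force on a finger pad.
Only numpy, scipy, OpenCV 4.12 (cv2) and the standard library are available. Lean on these libraries where they do the work, as an engineer would, in place of code of your own. Each camera call takes 0.05 s, during which the arm holds its last target. There are 200 camera calls.

## Working session

There is one attempt and no reset: what is moved stays moved. The work goes in short steps, Python scripts to look and compute and a tool call to move; the robot and the scene stay as the last step left them, time stands still between calls to the robot, and variables do not carry over. Pictures are saved under pics/ and viewed, at most 10 in all, crops included, and the job is handed in when it is done.

Besides the shell and the picture viewer there is one more tool, called after "Request:" as name(argument=value, ...), one argument or row to a line, values as JSON. jog_arm: Moves the arm, as the interface text tells. Shift numbers are shares of 40 mm and turn numbers shares of 10 degrees, none past 1 either way. Its arguments: {"type":"object","properties":{"commands":{"type":"array"},"squeeze":{"type":"number"}},"required":["commands"]}

```bash
mkdir -p pics; ls
cat > h.py <<'E'
import numpy as np, cv2
from cell import manip, cams, job
def P(c):
    W=np.array(c["world_to_cam"]);K=np.array([[c["fx"],0,c["cx"]],[0,c["fy"],c["cy"]],[0,0,1]])
    return K@W[:3]
def proj(c,X):
    X=np.atleast_2d(X);p=P(c)@np.c_[X,np.ones(len(X))].T
    return (p[:2]/p[2]).T
def atz(c,uv,z):
    M=P(c);H=np.c_[M[:,0],M[:,1],M[:,2]*z+M[:,3]]
    q=np.linalg.solve(H,[uv[0],uv[1],1]);return q[:2]/q[2]
def tri(cs,uvs):
    A=[]
    for c,(u,v) in zip(cs,uvs):
        M=P(c);A+= [u*M[2]-M[0],v*M[2]-M[1]]
    A=np.array(A);A/=np.linalg.norm(A[:,:3],axis=1)[:,None]
    return np.linalg.lstsq(A[:,:3],-A[:,3],rcond=None)[0]
E
python3 - <<'E'
from h import *
import pickle
for n in("scene","side","wrist"):
    c=cams.camera(n);pickle.dump(c,open(n+".pkl","wb"))
    cv2.imwrite(f"pics/{n}0.png",c["image"][:,:,::-1])
    W=np.array(c["world_to_cam"]);print(n,c["fx"],-W[:3,:3].T@W[:3,3])
s=manip.read_state();print(s,manip.nose_length)
E
```

```text
pics
scene 420.6876920809273 [1312.01468907  122.93765597  749.97094504]
side 416.0848193876568 [ 914.68058589  452.09833899 1027.7046355 ]
wrist 340.45189811386035 [ 217.13131724 -511.10318673  384.82442862]
{'clock': 0.15, 'joints': array([-1.37160805e+00,  3.00335931e-01,  1.52144155e+00,  1.09547394e-05,
        1.32070169e+00, -6.66043217e-02]), 'qd': array([-9.02376911e-05, -2.03238104e-03, -1.58955901e-03, -6.64592898e-04,
       -9.89396492e-04, -2.29218296e-04]), 'effort': array([ 2.02661035e-04, -5.31959009e+01, -3.52821565e+01,  7.08156545e-02,
        2.35838833e-02, -6.88872592e-05]), 'eef_pos': array([ 144.42956621, -530.49513312,  213.0194991 ]), 'eef_rot': array([-3.14070880e+00, -6.95904391e-05,  2.65789854e-01]), 'wrist_force': array([-0.22313858,  0.32866816, -0.2634728 ]), 'moment': array([ 0.02551803,  0.01305138, -0.01679822]), 'finger_force': 0.0, 'finger_gap': 93.96596682392443} 8.0
```

View pics/scene0.png

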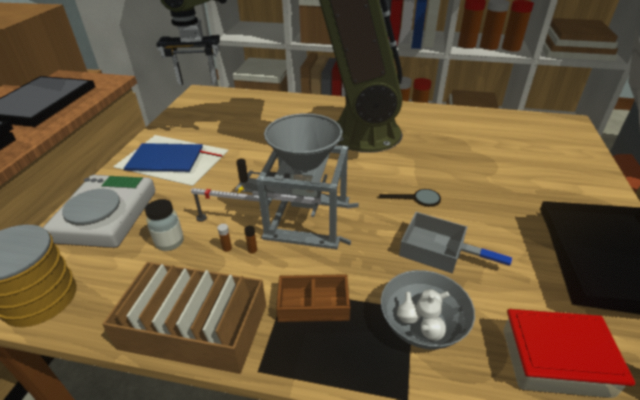

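View pics/side0.png

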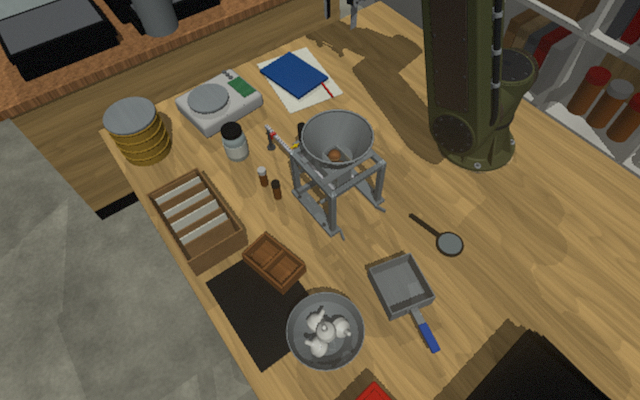

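```bash
cat >> h.py <<'E'
def crop(im,x0,y0,x1,y1,s,step=10):
    o=cv2.resize(im[y0:y1,x0:x1,::-1],None,fx=s,fy=s,interpolation=cv2.INTER_CUBIC)
    for x in range(-(-x0//step)*step,x1,step):
        X=int((x+.5-x0)*s);cv2.line(o,(X,0),(X,5),(0,255,0),1)
        if x%20==0:cv2.putText(o,str(x),(X-9,15),0,.33,(0,255,0),1)
    for y in range(-(-y0//step)*step,y1,step):
        Y=int((y+.5-y0)*s);cv2.line(o,(0,Y),(5,Y),(0,255,0),1)
        if y%20==0:cv2.putText(o,str(y),(7,Y+4),0,.33,(0,255,0),1)
    return o
E
python3 - <<'E'
from h import *
import pickle
a,b=[pickle.load(open(n+".pkl","rb"))["image"] for n in("scene","side")]
cv2.imwrite("pics/c1.png",crop(a,185,110,360,255,4))
cv2.imwrite("pics/c2.png",crop(b,255,105,395,245,4))
p=crop(a,395,205,520,275,3.5);q=crop(b,360,245,445,355,3.5)
m=np.zeros((max(p.shape[0],q.shape[0]),p.shape[1]+q.shape[1],3),np.uint8);m[:p.shape[0],:p.shape[1]]=p;m[:q.shape[0],p.shape[1]:]=q
cv2.imwrite("pics/c3.png",m)
E
```

```text
(no output)
```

View pics/c1.png

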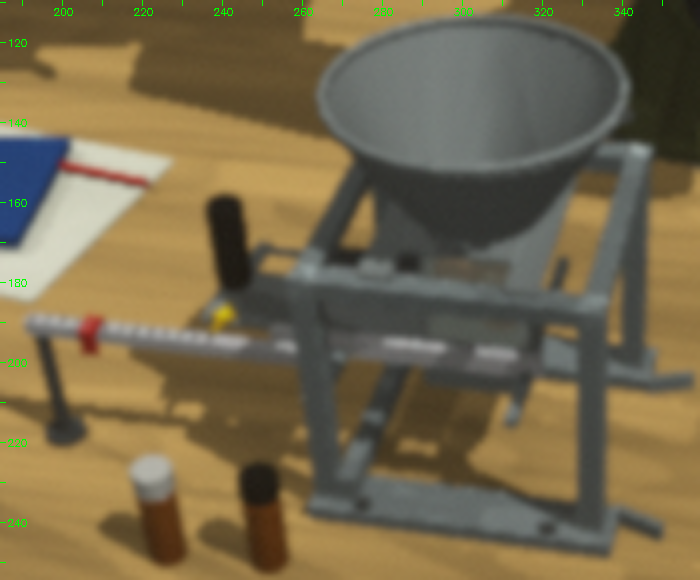

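View pics/c2.png

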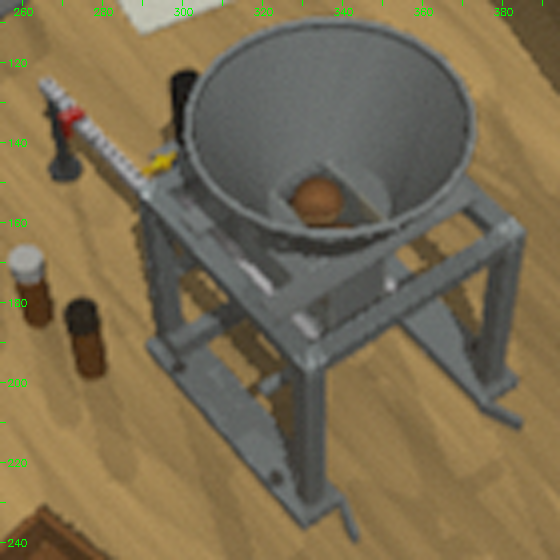

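View pics/c3.png

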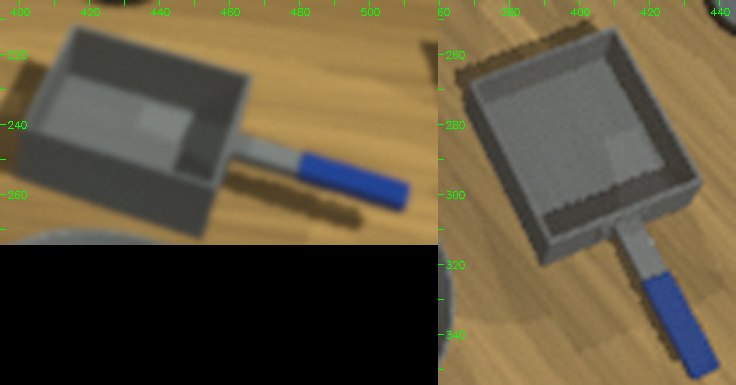

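```bash
cat > fit.py <<'E'
from h import *
import pickle
from scipy.optimize import least_squares
S,D=[pickle.load(open(n+".pkl","rb")) for n in("scene","side")]
s=lambda X,Y:np.array([185+X/4-.5,110+Y/4-.5]); d=lambda X,Y:np.array([255+X/4-.5,105+Y/4-.5])
ps=lambda X,Y:np.array([395+X/3.5-.5,205+Y/3.5-.5]); pd=lambda X,Y:np.array([360+(X-437)/3.5-.5,245+Y/3.5-.5])
T=dict(griptop=(s(225,197),d(183,73)),marker=(s(92,324),d(70,116)),tip=(s(217,326),d(147,172)),
 leadA=(s(692,379),d(520,422)),leadB=(s(660,530),d(354,536)),frameNL=(s(305,270),d(150,190)),frameNR=(s(597,303),d(312,360)),frameFR=(s(642,150),d(515,230)),
 panFL=(ps(75,27),pd(615,29)),panFR=(ps(249,75),pd(699,182)),panNR=(ps(216,184),pd(543,248)),panNL=(ps(22,135),pd(470,83)),
 hend=(ps(407,192),pd(704,372)),hsl=(ps(301,163),pd(655,277)))
for k,(a,b) in T.items():
    X=tri((S,D),(a,b));print(k,X.round(1),(proj(S,X)[0]-a).round(1),(proj(D,X)[0]-b).round(1))
def R(p,L):
    c,q=np.cos(p[2]),np.sin(p[2]);L=np.atleast_2d(L).astype(float);return np.c_[p[0]+c*L[:,0]-q*L[:,1],p[1]+q*L[:,0]+c*L[:,1],L[:,2]]
t=np.linspace(0,2*np.pi,120);rim=np.c_[88*np.cos(t),88*np.sin(t),0*t+266]
def ext(c,p):
    q=proj(c,R(p,rim));return np.r_[q.min(0),q.max(0)]
es=np.r_[s(318,15),s(631,172)];ed=np.r_[d(185,20),d(475,250)]
pt=[((0,-165,172),'griptop'),((43,-165,98.5),'tip')]
def fh(p):
    r=[ext(S,p)-es,ext(D,p)-ed]
    for L,k in pt: r+=[proj(S,R(p,L))[0]-T[k][0],proj(D,R(p,L))[0]-T[k][1]]
    # marker on scale: x=50, y free
    for v,c in((0,S),(1,D)): r.append(proj(c,R(p,[50,p[3],98]))[0]-T['marker'][v])
    return np.concatenate(r)
o=least_squares(fh,[600,-100,0,-240],x_scale=[10,10,.1,10],loss='soft_l1');print('hopper',o.x.round(3),'\n',fh(o.x).round(1))
pp=[((-60,-65,50),'panFL'),((-60,65,50),'panFR'),((60,65,50),'panNR'),((60,-65,50),'panNL'),((0,176,41),'hend')]
def fp(p):
    return np.concatenate([proj(c,R(p,L))[0]-T[k][i] for L,k in pp for i,c in((0,S),(1,D))])
q=least_squares(fp,[600,250,0],x_scale=[10,10,.1],loss='soft_l1');print('pan',q.x.round(3),'\n',fp(q.x).round(1))
print('pan_grip',R(q.x,[0,135,35]).round(1),'home',R(o.x,[[0,0,0],[0,129,0],[0,-165,148]]).round(1))
E
python3 fit.py
```

```text
griptop [ 491.1 -260.2  175.5] [-0.7 -0.7] [0.3 0.8]
marker [ 547.2 -336.5  105.4] [-0.2 -0.1] [0.1 0.2]
tip [ 530.5 -259.6  101.9] [-0. -0.] [0. 0.]
leadA [409.5  29.3   6.3] [-0.4 -0.4] [0.1 0.5]
leadB [562.8  30.5   8. ] [-0.3 -0.2] [0.1 0.3]
frameNL [ 573.4 -178.8  187.4] [-0.3 -0.3] [0.1 0.3]
frameNR [568.6  -9.2 183.5] [-0.2 -0.2] [0.1 0.2]
frameFR [402.9 -10.6 183.1] [-0.3 -0.3] [0.1 0.4]
panFL [462.2 185.8  46.3] [-0.3 -0.3] [0.1 0.4]
panFR [497.  307.4  49.5] [0.2 0.2] [-0.  -0.3]
panNR [617.4 278.6  58.7] [0.4 0.3] [-0.1 -0.5]
panNL [574.8 153.5  40.3] [-0.7 -0.6] [0.1 0.9]
hend [583.6 401.8  42. ] [0. 0.] [-0. -0.]
hsl [565.  337.6  38.2] [-0.4 -0.3] [0.  0.5]
hopper [ 488.879  -95.649   -0.    -246.083] 
 [ 0.6  0.6 -0.9 -0.1  0.4  0.8 -0.  -2.6 -0.3 -0.   0.9  1.2 -0.5  1.3
 -0.5  0.8 -0.2 -0.   1.8 -0.4]
pan [ 5.38440e+02  2.31713e+02 -2.58000e-01] 
 [-0.8 -1.  -0.6 -0.3  1.3  0.2  0.7  0.4 -0.1  1.6  1.1 -0.2 -0.4 -2.1
 -1.1  0.4 -0.1  0.2  0.   0. ]
pan_grip [[572.9 362.2  35. ]] home [[ 488.9  -95.6    0. ]
 [ 488.9   33.4    0. ]
 [ 488.8 -260.6  148. ]]
```

The pictures show the hopper's cone, black grip at scene (241,159), yellow tip (239,191), red clip (208,191), and the pan at right with blue handle ending at scene (511,259) / side (436,351). Fit: hopper ≈ (487,-95), yaw ≈ 0; pan grip ≈ (573,362), yaw −14.8°. First: lift and turn.

Request:
jog_arm(
  commands=[
    {"dz":-0.8,"az":-1,"gripper":0},
    {"dz":-0.8,"az":-1},
    {"dz":-0.8,"az":-1},
    {"dz":-0.8,"az":-1},
    {"dz":-0.8,"az":-1},
    {"dz":-0.8,"az":-1},
  ],
)

```text
schema error: expected keys dx, dy, dz, ax, ay, az, gripper
```

Request:
jog_arm(
  commands=[
    {"dx":1,"dy":0.2},
    {"dx":1,"dy":0.2},
    {"dx":1,"dy":0.2},
    {"dx":1,"dy":0.2},
    {"dx":1,"dy":0.2},
    {"dx":1,"dy":0.2},
    {"dx":1,"dy":0.2},
    {"dx":1,"dy":0.2},
    {"dx":1,"dy":0.2},
    {"dx":1,"dy":0.2},
  ],
)

```text
schema error: expected keys dx, dy, dz, ax, ay, az, gripper
```

Request:
jog_arm(
  commands=[
    {"dx":1,"dy":0.2},
    {"dx":1,"dy":0.2},
    {"dx":1,"dy":0.2},
    {"dx":1,"dy":0.2},
    {"dx":1,"dy":0.2},
    {"dx":1,"dy":0.2},
    {"dx":1,"dy":0.2},
    {"dx":1,"dy":0.2},
    {"dx":1,"dy":0.2},
    {"dx":1,"dy":0.2},
  ],
)

```text
schema error: expected keys dx, dy, dz, ax, ay, az, gripper
```

All keys are required.

Request:
jog_arm(
  commands=[
    {"dx":0,"dy":0,"dz":-0.8,"ax":0,"ay":0,"az":-1,"gripper":0},
    {"dx":0,"dy":0,"dz":-0.8,"ax":0,"ay":0,"az":-1,"gripper":0},
    {"dx":0,"dy":0,"dz":-0.8,"ax":0,"ay":0,"az":-1,"gripper":0},
    {"dx":0,"dy":0,"dz":-0.8,"ax":0,"ay":0,"az":-1,"gripper":0},
    {"dx":0,"dy":0,"dz":-0.8,"ax":0,"ay":0,"az":-1,"gripper":0},
    {"dx":0,"dy":0,"dz":-0.8,"ax":0,"ay":0,"az":-1,"gripper":0},
  ],
)

```text
clock: 0.9
eef_pos: [144.4, -530.5, 406.3]
eef_rot: [-3.141, -0.0, 1.319]
wrist_force: [0.6, 0.4, 0.3]
finger_gap: 94.3
finger_force: 0.0
```

Request:
jog_arm(
  commands=[
    {"dx":1,"dy":0.2,"dz":0,"ax":0,"ay":0,"az":0,"gripper":0},
    {"dx":1,"dy":0.2,"dz":0,"ax":0,"ay":0,"az":0,"gripper":0},
    {"dx":1,"dy":0.2,"dz":0,"ax":0,"ay":0,"az":0,"gripper":0},
    {"dx":1,"dy":0.2,"dz":0,"ax":0,"ay":0,"az":0,"gripper":0},
    {"dx":1,"dy":0.2,"dz":0,"ax":0,"ay":0,"az":0,"gripper":0},
    {"dx":1,"dy":0.2,"dz":0,"ax":0,"ay":0,"az":0,"gripper":0},
    {"dx":1,"dy":0.2,"dz":0,"ax":0,"ay":0,"az":0,"gripper":0},
    {"dx":1,"dy":0.2,"dz":0,"ax":0,"ay":0,"az":0,"gripper":0},
  ],
)

```text
clock: 1.9
eef_pos: [288.2, -236.3, 405.4]
eef_rot: [-3.142, -0.0, 1.313]
wrist_force: [0.6, -0.2, -0.9]
finger_gap: 93.6
finger_force: 0.0
```

Request:
jog_arm(
  commands=[
    {"dx":1,"dy":0.2,"dz":0,"ax":0,"ay":0,"az":0,"gripper":0},
    {"dx":1,"dy":0.2,"dz":0,"ax":0,"ay":0,"az":0,"gripper":0},
    {"dx":1,"dy":0.2,"dz":0,"ax":0,"ay":0,"az":0,"gripper":0},
    {"dx":1,"dy":0.2,"dz":0,"ax":0,"ay":0,"az":0,"gripper":0},
    {"dx":1,"dy":0.2,"dz":0,"ax":0,"ay":0,"az":0,"gripper":0},
    {"dx":1,"dy":0.2,"dz":0,"ax":0,"ay":0,"az":0,"gripper":0},
    {"dx":1,"dy":0.2,"dz":0,"ax":0,"ay":0,"az":0,"gripper":0},
    {"dx":1,"dy":0.2,"dz":0,"ax":0,"ay":0,"az":0,"gripper":0},
  ],
)

```text
clock: 2.9
eef_pos: [431.8, 56.9, 405.4]
eef_rot: [-3.142, 0.0, 1.313]
wrist_force: [0.7, -0.0, -0.3]
finger_gap: 94.2
finger_force: 0.0
```

Request:
jog_arm(
  commands=[
    {"dx":1,"dy":0.2,"dz":0.6,"ax":0,"ay":0,"az":0,"gripper":0},
    {"dx":1,"dy":0.2,"dz":0.6,"ax":0,"ay":0,"az":0,"gripper":0},
    {"dx":1,"dy":0.2,"dz":0.6,"ax":0,"ay":0,"az":0,"gripper":0},
    {"dx":1,"dy":0.2,"dz":0.6,"ax":0,"ay":0,"az":0,"gripper":0},
    {"dx":1,"dy":0.2,"dz":0.6,"ax":0,"ay":0,"az":0,"gripper":0},
    {"dx":0,"dy":0,"dz":0.6,"ax":0,"ay":0,"az":0,"gripper":0},
    {"dx":0,"dy":0,"dz":0,"ax":0,"ay":0,"az":0,"gripper":0},
  ],
)

```text
clock: 3.78
eef_pos: [520.5, 238.7, 259.6]
eef_rot: [-3.138, 0.002, 1.313]
wrist_force: [0.2, 0.2, 0.8]
finger_gap: 94.0
finger_force: 0.0
```

Run:
```python
from h import *
import pickle
c=cams.camera("wrist");pickle.dump(c,open("w1.pkl","wb"))
o=cv2.resize(c["image"][:,:,::-1],None,fx=1.25,fy=1.25);cv2.imwrite("pics/w1.png",o)
W=np.array(c["world_to_cam"]);print(-W[:3,:3].T@W[:3,3],W[2,:3]);s=manip.read_state();print(s["eef_pos"],s["eef_rot"])
```

```text
[541.24123205 310.5391606  431.3093739 ] [-0.06814859 -0.24803035 -0.96635227]
[520.92022676 238.57126112 261.41302411] [-3.14072139e+00  6.73627095e-04  1.31292853e+00]
```

View pics/w1.png

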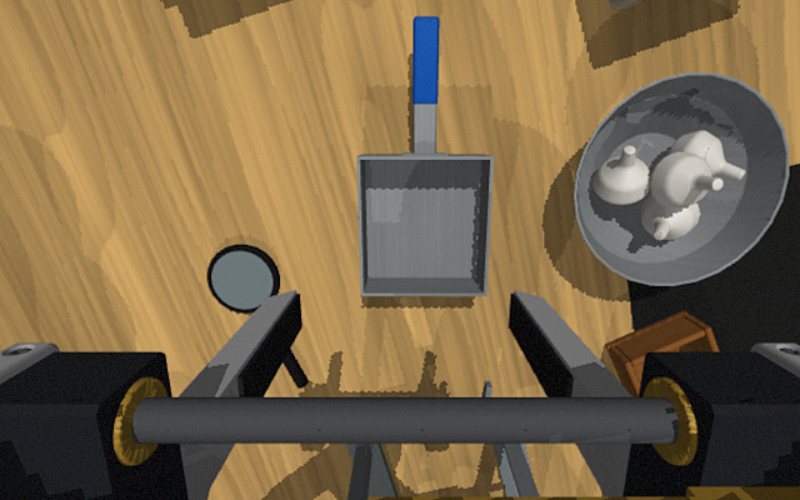

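Wrist view: pan rim corners at view-px (359,156),(494,156),(488,296),(361,296); handle axis from (425,104) to end (427,16).

```bash
cat > g.py <<'E'
from fit import *
w=pickle.load(open("w1.pkl","rb"));k=lambda X,Y:np.array([(X+.5)/1.25-.5,(Y+.5)/1.25-.5])
o3=[((60,65,50),k(494,156)),((-60,65,50),k(359,156)),((-60,-65,50),k(361,296)),((60,-65,50),k(488,296)),((0,176,41),k(426.5,16)),((0,100,41),k(425.5,115))]
f=lambda p:np.concatenate([proj(w,R(p,L))[0]-u for L,u in o3])
a=least_squares(f,[538,231,-.26],x_scale=[10,10,.1],loss='soft_l1').x;print(a,f(a).round(1))
f2=lambda p:np.r_[f(p),fp(p)]
b=least_squares(f2,a,x_scale=[10,10,.1],loss='soft_l1').x;print(b)
for p in(a,b):print('grip',R(p,[0,135,35]).round(1))
E
python3 g.py | tail -4
```

```text
[ 5.38020133e+02  2.29883227e+02 -2.55566777e-01] [ 0.4 -0.2 -1.4  0.1  0.4 -0.1 -0.4 -0.3  0.2  1.6  0.2 -0.5]
[ 5.38158898e+02  2.30389083e+02 -2.55714998e-01]
grip [[572.1 360.5  35. ]]
grip [[572.3 361.   35. ]]
```

Request:
jog_arm(
  commands=[
    {"dx":0.82,"dy":0.12,"dz":0.5,"ax":0,"ay":0,"az":0,"gripper":0},
    {"dx":0.82,"dy":0.12,"dz":0.5,"ax":0,"ay":0,"az":0,"gripper":0},
    {"dx":0.82,"dy":0.12,"dz":0.5,"ax":0,"ay":0,"az":0,"gripper":0},
    {"dx":0.82,"dy":0.11,"dz":0.5,"ax":0,"ay":0,"az":0,"gripper":0},
    {"dx":0,"dy":0,"dz":0.8,"ax":0,"ay":0,"az":0,"gripper":0},
    {"dx":0,"dy":0,"dz":0.8,"ax":0,"ay":0,"az":0,"gripper":0},
    {"dx":0,"dy":0,"dz":0.6,"ax":0,"ay":0,"az":0,"gripper":0},
    {"dx":0,"dy":0,"dz":0,"ax":0,"ay":0,"az":0,"gripper":0},
  ],
)

```text
clock: 4.82
eef_pos: [572.7, 360.3, 93.3]
eef_rot: [-3.141, 0.001, 1.312]
wrist_force: [-1.1, -0.1, 0.9]
finger_gap: 94.0
finger_force: 0.0
```

Down 69 mm, then close at 30 N.

Request:
jog_arm(
  commands=[
    {"dx":0,"dy":0,"dz":0.6,"ax":0,"ay":0,"az":0,"gripper":0},
    {"dx":0,"dy":0,"dz":0.6,"ax":0,"ay":0,"az":0,"gripper":0},
    {"dx":0,"dy":0,"dz":0.52,"ax":0,"ay":0,"az":0,"gripper":0},
    {"dx":0,"dy":0,"dz":0,"ax":0,"ay":0,"az":0,"gripper":0},
  ],
)

```text
clock: 5.32
eef_pos: [572.6, 360.6, 24.2]
eef_rot: [-3.141, 0.001, 1.313]
wrist_force: [-0.2, -0.2, 1.4]
finger_gap: 94.1
finger_force: 0.0
```

Request:
jog_arm(
  commands=[
    {"dx":0,"dy":0,"dz":0,"ax":0,"ay":0,"az":0,"gripper":1},
    {"dx":0,"dy":0,"dz":0,"ax":0,"ay":0,"az":0,"gripper":1},
    {"dx":0,"dy":0,"dz":0,"ax":0,"ay":0,"az":0,"gripper":1},
    {"dx":0,"dy":0,"dz":0,"ax":0,"ay":0,"az":0,"gripper":1},
    {"dx":0,"dy":0,"dz":0,"ax":0,"ay":0,"az":0,"gripper":1},
    {"dx":0,"dy":0,"dz":0,"ax":0,"ay":0,"az":0,"gripper":1},
    {"dx":0,"dy":0,"dz":0,"ax":0,"ay":0,"az":0,"gripper":1},
    {"dx":0,"dy":0,"dz":0,"ax":0,"ay":0,"az":0,"gripper":1},
  ],
  squeeze=30,
)

```text
clock: 6.32
eef_pos: [572.6, 360.9, 24.6]
eef_rot: [-3.141, -0.0, 1.313]
wrist_force: [-1.1, 1.2, 0.1]
finger_gap: 21.8
finger_force: 30.0
```

```bash
python3 - <<'E' | tail -9
from fit import *
for n,c,u in[("lens",S,(427,197)),("hend",S,(380,196)),("lens",D,(450,243)),("hend",D,(411,215)),("leadA",D,T["leadA"][1]),("leadA",S,T["leadA"][0]),("leadB",D,T["leadB"][1]),("leadB",S,T["leadB"][0])]:
    print(n,atz(c,u,7 if n[0]in"lh" else 12).round(0))
E
```

```text
[ 488.8 -260.6  148. ]]
lens [343. 219.]
hend [363.  88.]
lens [336. 218.]
hend [360.  87.]
leadA [409.  28.]
leadA [412.  31.]
leadB [562.  29.]
leadB [563.  31.]
```

Request:
jog_arm(
  commands=[
    {"dx":-0.15,"dy":-0.3,"dz":0,"ax":0,"ay":0,"az":-0.2,"gripper":1},
    {"dx":-0.25,"dy":-0.4,"dz":0,"ax":0,"ay":0,"az":-0.3,"gripper":1},
    {"dx":-0.25,"dy":-0.4,"dz":0,"ax":0,"ay":0,"az":-0.3,"gripper":1},
    {"dx":-0.25,"dy":-0.4,"dz":0,"ax":0,"ay":0,"az":-0.3,"gripper":1},
    {"dx":-0.2,"dy":-0.4,"dz":0,"ax":0,"ay":0,"az":-0.3,"gripper":1},
    {"dx":-0.1,"dy":-0.1,"dz":0,"ax":0,"ay":0,"az":-0.07,"gripper":1},
    {"dx":0,"dy":0,"dz":0,"ax":0,"ay":0,"az":0,"gripper":1},
    {"dx":0,"dy":0,"dz":0,"ax":0,"ay":0,"az":0,"gripper":1},
  ],
)

```text
clock: 7.32
eef_pos: [487.0, 325.6, 24.6]
eef_rot: [-3.141, 0.0, 1.569]
wrist_force: [-0.6, -2.2, -0.2]
finger_gap: 21.7
finger_force: 29.9
```

Run:
```python
from h import *
import pickle
o=[]
for n in("wrist","side","scene"):
    c=cams.camera(n);pickle.dump(c,open(n[0:2]+"2.pkl","wb"))
    if n=="wrist":o=cv2.resize(c["image"][:,:,::-1],None,fx=1.25,fy=1.25)
cv2.imwrite("pics/w2.png",o)
s=manip.read_state();print(s["eef_pos"],s["eef_rot"],s["finger_gap"])
```

```text
[486.99850368 325.64937013  24.54723695] [-3.14156147e+00  3.05686731e-04  1.56899586e+00] 21.482925701203975
```

View pics/w2.png

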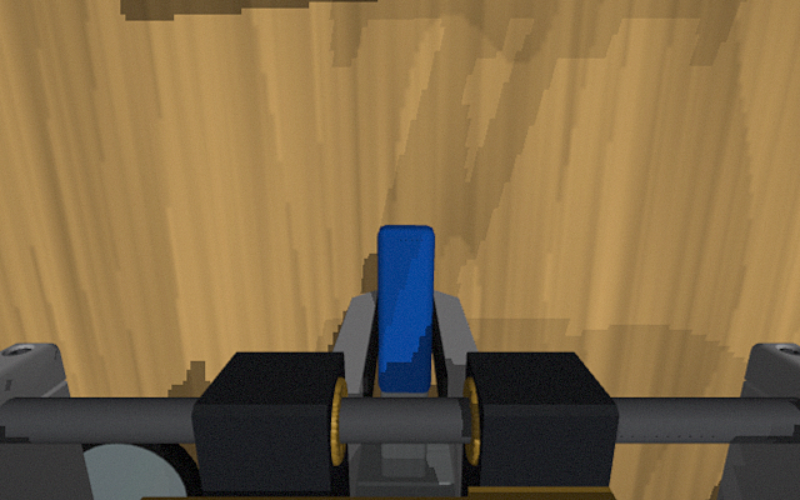

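Handle is straight in the fingers (px 378–434, vertical). To leave more room to the stand legs at home, I regrip 16 mm further out on the handle.

Request:
jog_arm(
  commands=[
    {"dx":0,"dy":0,"dz":0,"ax":0,"ay":0,"az":0,"gripper":0.6},
    {"dx":0,"dy":0,"dz":0,"ax":0,"ay":0,"az":0,"gripper":0.6},
    {"dx":0,"dy":0,"dz":0,"ax":0,"ay":0,"az":0,"gripper":0.6},
    {"dx":0.2,"dy":0,"dz":0,"ax":0,"ay":0,"az":-0.01,"gripper":0.6},
    {"dx":0.2,"dy":0,"dz":0,"ax":0,"ay":0,"az":0,"gripper":0.6},
    {"dx":0,"dy":0,"dz":0,"ax":0,"ay":0,"az":0,"gripper":1},
    {"dx":0,"dy":0,"dz":0,"ax":0,"ay":0,"az":0,"gripper":1},
    {"dx":0,"dy":0,"dz":0,"ax":0,"ay":0,"az":0,"gripper":1},
    {"dx":0,"dy":0,"dz":0,"ax":0,"ay":0,"az":0,"gripper":1},
    {"dx":0,"dy":0,"dz":0,"ax":0,"ay":0,"az":0,"gripper":1},
  ],
)

```text
clock: 8.72
eef_pos: [486.7, 341.8, 24.6]
eef_rot: [-3.142, -0.0, 1.571]
wrist_force: [-0.6, 1.4, -1.1]
finger_gap: 21.9
finger_force: 30.0
```

Request:
jog_arm(
  commands=[
    {"dx":-0.5,"dy":0,"dz":0,"ax":0,"ay":0,"az":0,"gripper":1},
    {"dx":-0.6,"dy":0,"dz":0,"ax":0,"ay":0,"az":0,"gripper":1},
    {"dx":-0.6,"dy":0,"dz":0,"ax":0,"ay":0,"az":0,"gripper":1},
    {"dx":-0.5,"dy":0,"dz":0,"ax":0,"ay":0,"az":0,"gripper":1},
    {"dx":-0.3,"dy":0,"dz":0,"ax":0,"ay":0,"az":0,"gripper":1},
    {"dx":-0.3,"dy":0,"dz":0,"ax":0,"ay":0,"az":0,"gripper":1},
    {"dx":-0.3,"dy":0,"dz":0,"ax":0,"ay":0,"az":0,"gripper":1},
    {"dx":0,"dy":0,"dz":0,"ax":0,"ay":0,"az":0,"gripper":1},
  ],
)

```text
clock: 9.72
eef_pos: [486.7, 216.9, 24.6]
eef_rot: [-3.141, 0.001, 1.571]
wrist_force: [0.3, -1.4, -1.3]
finger_gap: 21.7
finger_force: 30.0
```

Request:
jog_arm(
  commands=[
    {"dx":-0.25,"dy":0,"dz":0,"ax":0,"ay":0,"az":0,"gripper":1},
    {"dx":-0.25,"dy":0,"dz":0,"ax":0,"ay":0,"az":0,"gripper":1},
    {"dx":-0.25,"dy":0,"dz":0,"ax":0,"ay":0,"az":0,"gripper":1},
    {"dx":-0.25,"dy":0,"dz":0,"ax":0,"ay":0,"az":0,"gripper":1},
  ],
)

```text
clock: 10.22
eef_pos: [486.8, 177.1, 24.7]
eef_rot: [3.142, -0.0, 1.571]
wrist_force: [0.1, 2.0, -0.3]
finger_gap: 21.6
finger_force: 30.0
```

Request:
jog_arm(
  commands=[
    {"dx":-0.3,"dy":0,"dz":0,"ax":0,"ay":0,"az":0,"gripper":1},
    {"dx":-0.3,"dy":0,"dz":0,"ax":0,"ay":0,"az":0,"gripper":1},
    {"dx":-0.3,"dy":0,"dz":0,"ax":0,"ay":0,"az":0,"gripper":1},
    {"dx":-0.3,"dy":0,"dz":0,"ax":0,"ay":0,"az":0,"gripper":1},
    {"dx":-0.3,"dy":0,"dz":0,"ax":0,"ay":0,"az":0,"gripper":1},
  ],
)

```text
clock: 10.85
eef_pos: [486.8, 117.0, 24.6]
eef_rot: [-3.142, 0.0, 1.571]
wrist_force: [0.3, 1.9, -1.4]
finger_gap: 21.7
finger_force: 30.0
```

No side forces. On toward the stop (expected TCP y ≈ 54).

Request:
jog_arm(
  commands=[
    {"dx":-0.3,"dy":0,"dz":0,"ax":0,"ay":0,"az":0,"gripper":1},
    {"dx":-0.3,"dy":0,"dz":0,"ax":0,"ay":0,"az":0,"gripper":1},
    {"dx":-0.3,"dy":0,"dz":0,"ax":0,"ay":0,"az":0,"gripper":1},
    {"dx":-0.3,"dy":0,"dz":0,"ax":0,"ay":0,"az":0,"gripper":1},
    {"dx":-0.15,"dy":0,"dz":0,"ax":0,"ay":0,"az":0,"gripper":1},
    {"dx":0,"dy":0,"dz":0,"ax":0,"ay":0,"az":0,"gripper":1},
  ],
)

```text
clock: 11.6
eef_pos: [486.8, 63.2, 24.6]
eef_rot: [-3.141, 0.0, 1.571]
wrist_force: [0.3, -1.7, -2.3]
finger_gap: 21.8
finger_force: 30.0
```

Request:
jog_arm(
  commands=[
    {"dx":-0.05,"dy":0,"dz":0,"ax":0,"ay":0,"az":0,"gripper":1},
    {"dx":-0.05,"dy":0,"dz":0,"ax":0,"ay":0,"az":0,"gripper":1},
    {"dx":0,"dy":0,"dz":0,"ax":0,"ay":0,"az":0,"gripper":1},
  ],
)

```text
clock: 11.98
eef_pos: [486.8, 59.8, 24.6]
eef_rot: [-3.142, 0.0, 1.571]
wrist_force: [0.0, -0.8, -1.9]
finger_gap: 21.6
finger_force: 30.0
```

Request:
jog_arm(
  commands=[
    {"dx":-0.05,"dy":0,"dz":0,"ax":0,"ay":0,"az":0,"gripper":1},
    {"dx":-0.05,"dy":0,"dz":0,"ax":0,"ay":0,"az":0,"gripper":1},
    {"dx":0,"dy":0,"dz":0,"ax":0,"ay":0,"az":0,"gripper":1},
  ],
)

```text
clock: 12.35
eef_pos: [486.9, 55.5, 24.7]
eef_rot: [3.142, 0.0, 1.571]
wrist_force: [0.8, 0.5, -2.0]
finger_gap: 21.3
finger_force: 30.0
```

Request:
jog_arm(
  commands=[
    {"dx":-0.05,"dy":0,"dz":0,"ax":0,"ay":0,"az":0,"gripper":1},
    {"dx":0,"dy":0,"dz":0,"ax":0,"ay":0,"az":0,"gripper":1},
  ],
)

```text
clock: 12.6
eef_pos: [486.6, 54.0, 24.6]
eef_rot: [-3.141, -0.0, 1.571]
wrist_force: [-1.9, 4.0, -0.7]
finger_gap: 21.8
finger_force: 30.0
```

Request:
jog_arm(
  commands=[
    {"dx":-0.05,"dy":0,"dz":0,"ax":0,"ay":0,"az":0,"gripper":1},
    {"dx":0,"dy":0,"dz":0,"ax":0,"ay":0,"az":0,"gripper":1},
  ],
)

```text
clock: 12.85
eef_pos: [486.1, 53.6, 24.5]
eef_rot: [-3.14, -0.003, 1.571]
wrist_force: [-5.7, 19.7, 1.1]
finger_gap: 21.4
finger_force: 30.0
```

Contact with the stop (≈20 N at y ≈ 53.8, so hopper centre y ≈ −97). Release and rise.

Request:
jog_arm(
  commands=[
    {"dx":0,"dy":0,"dz":0,"ax":0,"ay":0,"az":0,"gripper":0.4},
    {"dx":0,"dy":0,"dz":0,"ax":0,"ay":0,"az":0,"gripper":0.4},
    {"dx":0,"dy":0,"dz":0,"ax":0,"ay":0,"az":0,"gripper":0.4},
    {"dx":0,"dy":0,"dz":0,"ax":0,"ay":0,"az":0,"gripper":0.4},
    {"dx":0.2,"dy":0,"dz":-0.5,"ax":0,"ay":0,"az":0,"gripper":0.4},
    {"dx":0.2,"dy":0,"dz":-1,"ax":0,"ay":0,"az":0,"gripper":0.4},
    {"dx":0.2,"dy":0,"dz":-1,"ax":0,"ay":0,"az":0,"gripper":0.4},
    {"dx":0.2,"dy":0,"dz":-1,"ax":0,"ay":0,"az":0,"gripper":0.4},
  ],
)

```text
clock: 13.85
eef_pos: [486.7, 83.9, 166.0]
eef_rot: [3.142, 0.0, 1.571]
wrist_force: [0.1, 0.2, 0.0]
finger_gap: 56.6
finger_force: 0.0
```

Request:
jog_arm(
  commands=[
    {"dx":0,"dy":0,"dz":-1,"ax":0,"ay":0,"az":0,"gripper":0.2},
    {"dx":0,"dy":0,"dz":-1,"ax":0,"ay":0,"az":0,"gripper":0.2},
    {"dx":0,"dy":0,"dz":-1,"ax":0,"ay":0,"az":0,"gripper":0.2},
    {"dx":0,"dy":0,"dz":-1,"ax":0,"ay":0,"az":0,"gripper":0.2},
    {"dx":0,"dy":0,"dz":-1,"ax":0,"ay":0,"az":0,"gripper":0.2},
    {"dx":0,"dy":0,"dz":0,"ax":0,"ay":0,"az":0,"gripper":0.2},
  ],
)

```text
clock: 14.6
eef_pos: [487.3, 83.7, 367.3]
eef_rot: [3.137, -0.0, 1.571]
wrist_force: [0.0, 0.8, 0.3]
finger_gap: 75.2
finger_force: 0.0
```

Run:
```python
from h import *
import pickle
a=[cams.camera(n) for n in("scene","side")]
pickle.dump(a,open("v3.pkl","wb"))
p=crop(a[0]["image"],185,125,380,265,2);q=crop(a[1]["image"],255,95,435,285,2)
p=crop(a[0]["image"],190,140,365,260,2.9);q=crop(a[1]["image"],300,160,400,290,2.9)
m=np.zeros((max(p.shape[0],q.shape[0]),p.shape[1]+q.shape[1],3),np.uint8);m[:p.shape[0],:p.shape[1]]=p;m[:q.shape[0],p.shape[1]:]=q
print(m.shape,p.shape);cv2.imwrite("pics/v3.png",m);print(manip.read_state()["joints"])
```

```text
(377, 798, 3) (348, 508, 3)
[ 9.61731035e-02  1.02957497e-01  1.41356646e+00 -5.46593296e-05
  1.62568927e+00  9.57561751e-02]
```

View pics/v3.png

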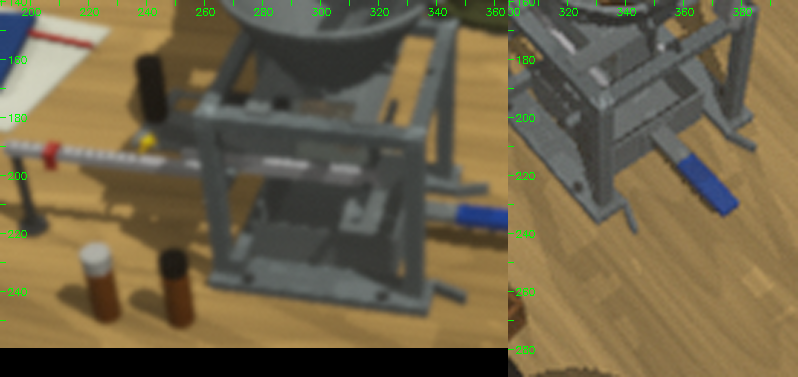

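The pan is home: handle leaves under the stand's +y side (scene 350–365,212), square between runners. Now over to the gate grip.

Request:
jog_arm(
  commands=[
    {"dx":-1,"dy":0,"dz":0,"ax":0,"ay":0,"az":0,"gripper":0.2},
    {"dx":-1,"dy":0,"dz":0,"ax":0,"ay":0,"az":0,"gripper":0.2},
    {"dx":-1,"dy":0,"dz":0,"ax":0,"ay":0,"az":0,"gripper":0.2},
    {"dx":-1,"dy":0,"dz":0,"ax":0,"ay":0,"az":0,"gripper":0.2},
    {"dx":-1,"dy":0,"dz":0,"ax":0,"ay":0,"az":0,"gripper":0.2},
    {"dx":-1,"dy":0,"dz":0,"ax":0,"ay":0,"az":0,"gripper":0.2},
    {"dx":-1,"dy":0,"dz":0,"ax":0,"ay":0,"az":0,"gripper":0.2},
    {"dx":-1,"dy":0,"dz":0,"ax":0,"ay":0,"az":0,"gripper":0.2},
    {"dx":-0.64,"dy":0.02,"dz":0,"ax":0,"ay":0,"az":0,"gripper":0.2},
    {"dx":0,"dy":0,"dz":0,"ax":0,"ay":0,"az":0,"gripper":0.2},
  ],
)

```text
clock: 15.95
eef_pos: [487.4, -263.0, 362.6]
eef_rot: [-3.139, -0.002, 1.569]
wrist_force: [-0.6, 1.7, -0.0]
finger_gap: 75.5
finger_force: 0.0
```

Run:
```python
from h import *
import pickle
c=cams.camera("wrist");pickle.dump(c,open("w4.pkl","wb"))
cv2.imwrite("pics/w4.png",cv2.resize(c["image"][:,:,::-1],None,fx=1.25,fy=1.25))
s=manip.read_state();print(s["eef_pos"],s["eef_rot"]); print((proj(c,[[488,-262,172],[488,-262,106],[531,-262,98.5],[538,-343,98]])*1.25).round())
```

```text
[ 487.52262298 -261.97669177  363.14954659] [-3.13956663e+00 -1.36791081e-03  1.57022169e+00]
[[404. 228.]
 [405. 215.]
 [446. 214.]
 [451. 288.]]
```

View pics/w4.png

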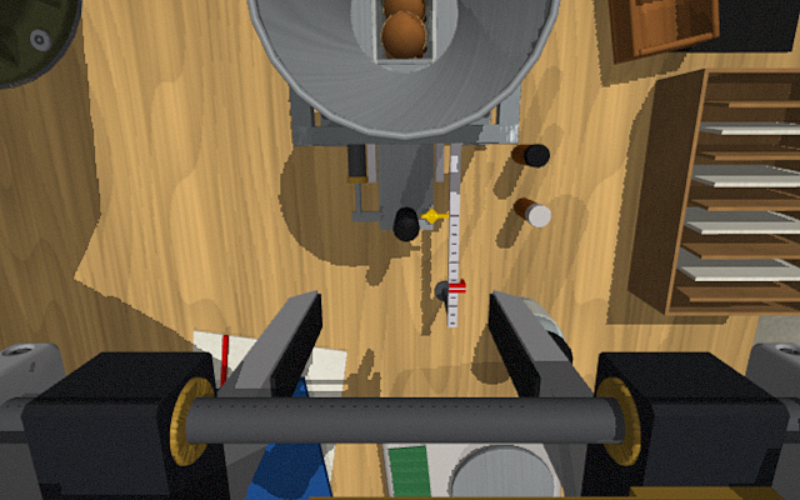

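Wrist view: black grip at (406,222) view-px, yellow tip (447,216), red clip with white line (457,287). Measuring the gap precisely by colour.

```bash
cat > mk.py <<'E'
from h import *
import pickle,sys
def meas(c):
    im=c["image"].astype(int);r,g,b=im[...,0],im[...,1],im[...,2]
    y=(r>150)&(g>120)&(b<60);rd=(r>130)&(g<70)&(b<70)
    out=[]
    for m,z in((y,98.5),(rd,98)):
        n,l,st,ce=cv2.connectedComponentsWithStats(m.astype(np.uint8))
        for i in range(1,n):
            x,yy,w,h,a=st[i]
            if a>3: out.append((('Y','R')[z==98],list(map(int,st[i])),ce[i].round(1),atz(c,ce[i],z).round(1)))
    return out
E
python3 - <<'E'
from mk import *
w=pickle.load(open("w4.pkl","rb"))
for o in meas(w):print(*o)
im=w["image"];print(im[222:240,360:374].sum(2)//3);print(im[165:182,355,:].tolist())
print([atz(w,((X+.5)/1.25-.5,(Y+.5)/1.25-.5),98).round(1) for X,Y in((447,216),(457,287),(457,282),(457,292))], atz(w,(406/1.25,223/1.25),172))
E
```

```text
Y [337, 167, 22, 12, 132] [346.7 172.5] [ 517.7 -263.9]
Y [141, 322, 3, 3, 7] [142.3 323. ] [ 222.2 -485.7]
Y [140, 326, 3, 3, 9] [141. 327.] [ 219.3 -492.4]
Y [137, 330, 6, 9, 28] [139.5 333.6] [ 215.6 -503.5]
Y [136, 339, 6, 6, 10] [139.  341.7] [ 212.9 -517.4]
Y [136, 345, 5, 14, 32] [137.7 351.4] [ 208.5 -534.2]
R [359, 227, 14, 3, 40] [365.2 228. ] [ 543.9 -339.9]
R [359, 232, 13, 2, 26] [365.  232.5] [ 543.8 -346.3]
R [177, 269, 5, 24, 85] [179.3 280. ] [ 283.7 -416.9]
[[196 194 196 196 196 198 168 141 130 133 141 152 151 155]
 [169 146 138 138 144 172 160 146  98  70  94 137 155 158]
 [165 112  90  91 109 169 164 139  83  35  37 106 150 156]
 [185 178 184 183 181 180 161 125  63  35  37  73 144 163]
 [138 131 133 133 131 133 120  94  53  40  40  38 126 157]
 [ 53  52  53  51  54  52  52  54  62  54  61  53  89 155]
 [ 69  66  67  67  71  66  67  66  69  75  68  66 106 151]
 [ 72  69  72  76  71  72  70  71  66  66  66  64 103 152]
 [153 152 151 149 150 149 145 151 150 152 152 145 146 161]
 [192 186 189 189 188 190 187 189 191 188 190 184 171 166]
 [ 68  66  65  65  66  65  65  66  64  65  65  63 104 146]
 [ 70  62  65  64  65  67  64  69  65  73  70  70 123 153]
 [147 148 147 148 147 150 127 115 117 121 117 115 137 156]
 [210 207 210 208 207 214 166 145 148 147 145 148 155 161]
 [207 202 202 205 201 207 163 136 143 144 143 149 155 159]
 [183 160 157 155 175 195 159 133 141 147 142 147 150 155]
 [158 108  98  98 142 197 167 134 139 143 137 148 156 160]
 [204 206 205 203 203 204 160 137 142 144 140 148 154 162]]
[[116, 95, 55], [115, 91, 54], [116, 94, 55], [117, 97, 58], [108, 88, 55], [120, 95, 50], [174, 140, 0], [215, 167, 0], [213, 169, 0], [200, 158, 55], [189, 150, 102], [186, 150, 96], [195, 158, 97], [206, 168, 102], [211, 169, 105], [206, 163, 96], [212, 165, 104]]
[array([ 531.8, -264.3]), array([ 544.4, -342. ]), array([ 544.2, -336.3]), array([ 544.5, -347.8])] [ 489.37021915 -257.72026366]
```

Request:
jog_arm(
  commands=[
    {"dx":0,"dy":0.02,"dz":0.8,"ax":0,"ay":0,"az":0,"gripper":0.2},
    {"dx":0,"dy":0,"dz":0.8,"ax":0,"ay":0,"az":0,"gripper":0.2},
    {"dx":0,"dy":0,"dz":0.8,"ax":0,"ay":0,"az":0,"gripper":0.2},
    {"dx":0,"dy":0,"dz":0.8,"ax":0,"ay":0,"az":0,"gripper":0.2},
    {"dx":0,"dy":0,"dz":0.6,"ax":0,"ay":0,"az":0,"gripper":0.2},
    {"dx":0,"dy":0,"dz":0,"ax":0,"ay":0,"az":0,"gripper":0.2},
  ],
)

```text
clock: 16.75
eef_pos: [488.0, -260.5, 211.1]
eef_rot: [-3.139, -0.002, 1.572]
wrist_force: [0.5, -0.3, 0.4]
finger_gap: 74.9
finger_force: 0.0
```

Request:
jog_arm(
  commands=[
    {"dx":0,"dy":0,"dz":0.6,"ax":0,"ay":0,"az":0,"gripper":0.2},
    {"dx":0,"dy":0,"dz":0.6,"ax":0,"ay":0,"az":0,"gripper":0.2},
    {"dx":0,"dy":0,"dz":0.5,"ax":0,"ay":0,"az":0,"gripper":0.2},
    {"dx":0,"dy":0,"dz":0,"ax":0,"ay":0,"az":0,"gripper":0.2},
  ],
)

```text
clock: 17.25
eef_pos: [488.5, -261.2, 144.7]
eef_rot: [-3.141, -0.001, 1.572]
wrist_force: [0.2, -0.1, 0.8]
finger_gap: 75.1
finger_force: 0.0
```

Request:
jog_arm(
  commands=[
    {"dx":0,"dy":0,"dz":0,"ax":0,"ay":0,"az":0,"gripper":1},
    {"dx":0,"dy":0,"dz":0,"ax":0,"ay":0,"az":0,"gripper":1},
    {"dx":0,"dy":0,"dz":0,"ax":0,"ay":0,"az":0,"gripper":1},
    {"dx":0,"dy":0,"dz":0,"ax":0,"ay":0,"az":0,"gripper":1},
    {"dx":0,"dy":0,"dz":0,"ax":0,"ay":0,"az":0,"gripper":1},
    {"dx":0,"dy":0,"dz":0,"ax":0,"ay":0,"az":0,"gripper":1},
  ],
  squeeze=50,
)

```text
clock: 18.0
eef_pos: [487.9, -261.8, 144.6]
eef_rot: [-3.14, -0.0, 1.571]
wrist_force: [-7.0, 0.4, 2.4]
finger_gap: 22.8
finger_force: 50.0
```

Gripped. Pull ~72 mm, then look.

Request:
jog_arm(
  commands=[
    {"dx":-0.1,"dy":-0.02,"dz":0,"ax":0,"ay":0,"az":0,"gripper":1},
    {"dx":-0.3,"dy":0,"dz":0,"ax":0,"ay":0,"az":0,"gripper":1},
    {"dx":-0.4,"dy":0,"dz":0,"ax":0,"ay":0,"az":0,"gripper":1},
    {"dx":-0.4,"dy":0,"dz":0,"ax":0,"ay":0,"az":0,"gripper":1},
    {"dx":-0.4,"dy":0,"dz":0,"ax":0,"ay":0,"az":0,"gripper":1},
    {"dx":-0.2,"dy":0,"dz":0,"ax":0,"ay":0,"az":0,"gripper":1},
    {"dx":0,"dy":0,"dz":0,"ax":0,"ay":0,"az":0,"gripper":1},
    {"dx":0,"dy":0,"dz":0,"ax":0,"ay":0,"az":0,"gripper":1},
  ],
)

```text
clock: 19.0
eef_pos: [488.4, -332.7, 144.7]
eef_rot: [3.141, -0.002, 1.572]
wrist_force: [3.9, 8.5, 2.3]
finger_gap: 22.7
finger_force: 50.0
```

Run:
```python
from mk import *
cs={n:cams.camera(n) for n in("scene","side","wrist")};pickle.dump(cs,open("v5.pkl","wb"))
for n,c in cs.items():
    print(n)
    for o in meas(c):
        if abs(o[3][0]-535)<40 and -380<o[3][1]<-240: print(*o)
print(manip.read_state()["eef_pos"])
for n in cs: print(proj(cs[n],[[530,-335,98.5],[538,-341,98]]).round(1))
```

```text
scene
Y [212, 184, 5, 5, 16] [214.1 186. ] [ 518.3 -331.7]
R [205, 190, 5, 4, 11] [207.2 191.8] [ 544.2 -339.7]
side
Y [277, 130, 8, 4, 15] [280.7 131.3] [ 518.5 -334.5]
R [272, 133, 4, 3, 6] [273.3 133.8] [ 541.5 -340. ]
wrist
Y [345, 218, 45, 19, 438] [366.1 228.3] [ 518.4 -334.3]
R [391, 227, 27, 14, 195] [405.1 235.6] [ 545.2 -339.7]
R [391, 243, 27, 5, 135] [404. 245.] [ 544.9 -346.5]
[ 488.38462703 -332.56965655  144.62955775]
[[211.1 188.5]
 [207.7 190.3]]
[[277.4 133. ]
 [274.1 133.1]]
[[383.2 229.3]
 [394.4 237.4]]
```

Run:
```python
from h import *
import pickle
cs={n:cams.camera(n) for n in("scene","side","wrist")};pickle.dump(cs,open("v6.pkl","wb"))
A=crop(cs["wrist"]["image"],335,205,425,260,8.5)
B=crop(cs["scene"]["image"],255,175,345,225,3.5);C=crop(cs["side"]["image"],300,105,375,215,1.2*1.0)
C=crop(cs["side"]["image"],305,135,385,180,3.0)
m=np.zeros((A.shape[0]+10,800,3),np.uint8);m=np.zeros((600,800,3),np.uint8)
A=cv2.resize(A,(700,428));m[:428,:700]=A;B=B[:172];m[428:428+len(B),:B.shape[1]]=B;m[440:440+C.shape[0],330:330+C.shape[1]]=C
cv2.imwrite("pics/v6.png",m)
```

```text
(no output)
```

View pics/v6.png

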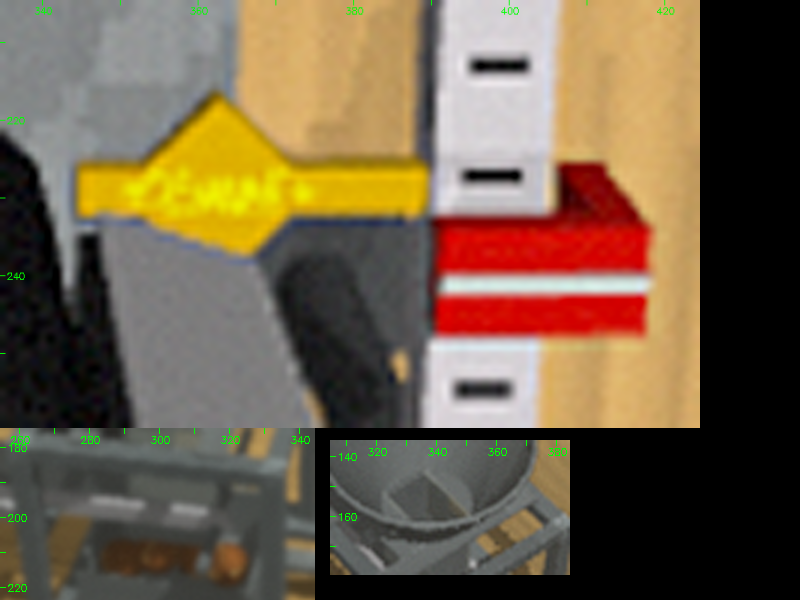

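Neck is empty and walnuts lie in the pan (brown at scene 285–325,210). Pointer bar centre at row ≈229, clip's white line row ≈241.3: about 8 mm more. Move 7.6 mm and remeasure.

Request:
jog_arm(
  commands=[
    {"dx":-0.1,"dy":-0.02,"dz":0,"ax":0,"ay":0,"az":0,"gripper":1},
    {"dx":-0.09,"dy":0,"dz":0,"ax":0,"ay":0,"az":0,"gripper":1},
    {"dx":0,"dy":0,"dz":0,"ax":0,"ay":0,"az":0,"gripper":1},
    {"dx":0,"dy":0,"dz":0,"ax":0,"ay":0,"az":0,"gripper":1},
  ],
)

```text
clock: 19.8
eef_pos: [488.4, -340.0, 144.7]
eef_rot: [3.139, -0.002, 1.572]
wrist_force: [10.6, 10.0, 0.1]
finger_gap: 22.9
finger_force: 50.0
```

Run:
```python
from mk import *
c=cams.camera("wrist");pickle.dump(c,open("w7.pkl","wb"));im=c["image"]
for o in meas(c):
    if abs(o[3][0]-535)<40 and -380<o[3][1]<-240: print(*o)
Y=[o for o in meas(c) if o[0]=='Y' and abs(o[3][0]-535)<40 and -380<o[3][1]<-240][0][1]
x1=Y[0]+Y[2]
for u in range(x1-8,x1+22,3): print(u,im[Y[1]-2:Y[1]+26,u].tolist() if u in(x1-5,x1+10) else '')
print(Y[1]-2,manip.read_state()["eef_pos"])
# image rows expected for tip/mark heights
for z in(98,98.5,100,101): print(z,atz(c,(x1-2,228),z).round(2),atz(c,(x1+2,238),z).round(2))
```

```text
Y [345, 218, 45, 19, 421] [365.8 228.1] [ 518.3 -341.5]
R [409, 216, 7, 6, 15] [411.9 218.3] [ 549.1 -334.7]
R [392, 222, 27, 7, 175] [404.6 225.2] [ 544.5 -339.6]
R [391, 233, 27, 5, 119] [403.6 234.8] [ 544.3 -346.5]
382 
385 [[188, 150, 92], [186, 151, 91], [189, 150, 89], [191, 151, 92], [190, 153, 90], [197, 158, 97], [195, 153, 93], [156, 126, 85], [91, 80, 65], [109, 91, 28], [176, 139, 0], [230, 184, 0], [222, 179, 0], [221, 177, 0], [228, 181, 0], [210, 165, 0], [128, 113, 68], [63, 63, 82], [75, 77, 83], [77, 78, 81], [74, 77, 79], [78, 79, 80], [78, 82, 83], [77, 80, 81], [82, 80, 82], [79, 79, 84], [62, 66, 69], [70, 70, 68]]
388 
391 
394 
397 
400 [[74, 72, 72], [47, 47, 48], [145, 142, 146], [203, 200, 205], [201, 200, 204], [180, 173, 176], [133, 35, 34], [162, 0, 0], [216, 13, 0], [211, 15, 2], [211, 7, 3], [211, 0, 0], [212, 0, 0], [201, 88, 81], [196, 184, 181], [211, 210, 204], [210, 143, 137], [207, 0, 0], [206, 0, 0], [211, 2, 0], [213, 1, 0], [191, 54, 52], [165, 157, 158], [220, 221, 227], [216, 210, 213], [213, 210, 211], [217, 211, 217], [205, 200, 204]]
403 
406 
409 
216 [ 488.43018043 -339.9362089   144.67231821]
98 [ 533.41 -341.61] [ 536.49 -348.82]
98.5 [ 533.31 -341.44] [ 536.39 -348.63]
100 [ 533.01 -340.92] [ 536.06 -348.06]
101 [ 532.81 -340.58] [ 535.85 -347.69]
```

Sub-pixel reading (allowing for clip and pointer top heights) leaves ≈0.7 mm; also relieve the sideways push.

Request:
jog_arm(
  commands=[
    {"dx":-0.018,"dy":0.03,"dz":0,"ax":0,"ay":0,"az":0,"gripper":1},
    {"dx":0,"dy":0,"dz":0,"ax":0,"ay":0,"az":0,"gripper":1},
    {"dx":0,"dy":0,"dz":0,"ax":0,"ay":0,"az":0,"gripper":1},
    {"dx":0,"dy":0,"dz":0,"ax":0,"ay":0,"az":0,"gripper":1},
  ],
)

```text
clock: 20.35
eef_pos: [488.5, -340.7, 144.7]
eef_rot: [-3.141, -0.003, 1.572]
wrist_force: [-0.1, 10.6, 4.3]
finger_gap: 23.1
finger_force: 50.0
```

Run:
```python
from mk import *
c=cams.camera("wrist");im=c["image"]
Y=[o for o in meas(c) if o[0]=='Y' and abs(o[3][0]-535)<40 and -380<o[3][1]<-240][0][1]
x1=Y[0]+Y[2]
for u in(x1-5,x1+10): print(u,im[220:241,u].tolist())
s=manip.read_state();print(s["eef_pos"],s["wrist_force"],s["finger_force"],s["clock"])
# still nuts: brown pixels in pan region, both views
for n,(x0,y0,x1,y1) in(("scene",(255,200,345,225)),("side",(320,140,350,165))):
    k=cams.camera(n)["image"].astype(int)[y0:y1,x0:x1];print(n,((k[...,0]>90)&(k[...,0]-k[...,2]>60)).sum())
```

```text
385 [[195, 155, 94], [198, 159, 96], [160, 128, 81], [75, 70, 67], [68, 66, 66], [109, 88, 15], [177, 139, 0], [233, 184, 0], [223, 179, 0], [222, 174, 0], [224, 178, 0], [221, 172, 0], [163, 134, 50], [66, 73, 92], [71, 76, 76], [65, 73, 71], [75, 79, 79], [81, 78, 81], [75, 80, 80], [82, 79, 84], [75, 76, 74]]
400 [[181, 172, 175], [134, 37, 32], [151, 0, 1], [202, 5, 0], [214, 11, 0], [207, 2, 0], [210, 2, 0], [214, 0, 0], [200, 80, 80], [197, 185, 179], [211, 211, 205], [209, 143, 136], [206, 0, 0], [209, 1, 2], [210, 10, 3], [212, 5, 0], [194, 27, 22], [177, 143, 149], [218, 224, 228], [208, 205, 211], [216, 209, 213]]
[ 488.49140785 -340.6821288   144.64835072] [ 0.88248152 11.07869178  4.09839735] 50.00131392851472 20.4
scene 79
side 0
```

```bash
python3 -c "
from cell import job
print(job.sign_off())"
```

```text
the job is handed in; nothing more can be done
None
```

The job is handed in: the pan is home against the stop, and the gate is held open with its pointer within about 0.3 mm of the red clip. The neck is empty and walnuts show in the pan, though I couldn't count all four separately.

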